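Clamp the pump cassette with the ratchet knob

ROBOT

A 6-joint arm with a two-finger parallel gripper is mounted at the origin on the work surface. World frame = base frame: x ahead of the robot, y to its left, z up, the work surface at z = 0. Lengths are in m, angles in rad, forces in N, time in s.
With the tool pointing down it reaches from about 0.35 to 0.85 m from the base axis. Payload 8.1 kg.
Tool frame: the origin (TCP) lies between the finger pads; the fingertips stand 11 mm ahead of it and the grasp point (between the pads) lies 8 mm behind it (robot.tips_ahead is the distance from the TCP to the fingertips, in m); z points along the fingers, y is the line along which they close (so a half turn about z gives the same grasp; the last joint's range is limited). The gripper opens to 93 mm and grips with 3 to 60 N. Pads are 15 mm wide; open, the fingers measure 128 mm over their backs; the gripper's body (75 mm by 188 mm) begins 65 mm behind the grasp point.
Start: joints at [-1.402, 0.13, 1.488, -0, 1.523, -0.085], TCP at [0.151, -0.581, 0.23] pointing down, gripper open.
Joint ranges: [-2.96, 2.96], [-0.89, 2.26], [0.02, 2.5], [-1.34, 4.48], [0, 2.73], [-2.66, 2.66]. Speed limits (rad/s): [2.39, 2.39, 2.79, 3.14, 3.14, 3.14].

INTERFACE

Orientations are given as a rotation vector (axis times angle).
In Python, from plant import robot gives the robot as it stands. The module is installed in compiled form; this text tells all that it offers.
- The arm moves only by the tool move_arm, never from a script. Its argument "deltas" is one flat list of numbers, 7 for each row, row after row: the shift along the tool's x, y, z in m, then the turn, a rotation vector about the tool's x, y, z in rad, then the opening, from 0 (shut) to 1 (fully open). A call has 1 to 12 rows; each row is the pose to reach, as a shift and turn from the pose commanded when the call began, along the tool's axes at that moment; what a row does not reach only later rows make up. A row lasts 1/8 s, in which the tool goes at most 62.5 mm and 10.7 degrees, less where a joint would pass 70% of its speed; a pose out of reach is approached as far as the arm can. A call with a gripper value outside its range is refused whole. The fingers move at their own pace and stop on an object; "squeeze" is the grip in N (left out, the last holds). Time passes only in rows, so rows that repeat a pose let the fingers close. It gives the time, the measured TCP pose, the force, the opening and the grip force at its end, in the units of the state.
- robot.read_state(): the state, without advancing time (a new reading comes with each control period).
- robot.read_camera(name): name is "scene" or "top" or "wrist"; returns (picture, depth): 384x512x3 uint8, red, green, blue; 384x512 float32, m along the optical axis (not along the pixel's ray), 0 where there is no reading.
- robot.camera_model(name): a dict with "K" (3x3 intrinsics, pixels), "R" (3x3) and "t" (3): a world point X has camera coordinates R X + t; the wrist camera has in their place "tool_from_camera" (4x4, takes a point from camera to tool coordinates, whose origin is the TCP and whose axes are the flange's). Camera axes: x right, y down, z forward; pixel columns grow to the right and rows downward; lengths in m; the calibration is good to about 2 mm. A picture is of the moment at which its call begins: read the wrist's pose just before it. camera_model takes no time and is no camera call.
- robot.close_job(): hands the job in; it is judged then, once.
Trained networks look in the newest picture that a camera, given by its name, has taken for a name from the list of things; names that differ only in an ending like _2 or _b are one class to them, and where a whole thing is asked for, a point or a joint stands for the part that bears it (a point fixed in the world has none). Each returns a list of dicts, best first, with "confidence" (0 to 1); they miss things now and then, are a little off and sometimes report something else, mostly with a low value. They report only what shows in the picture. A call takes as long as a camera call. They do not tell look-alikes from the thing itself.
- robot.recognise(camera, label): "uv" ([column, row] in pixels, amid what is visible of it).
The state is a dict: "t": time; "q": joint angles; "dq": joint speeds; "joint_torque": joint torques, N m; "tool_pos": TCP position; "orientation": TCP orientation; "force": force on the tool from outside, world axes, zero at the start; "wrist_torque": the same for the moment, N m; "opening": finger opening in m; "gripper_force": force on a finger pad.
Only numpy, scipy, OpenCV 4.12 (cv2) and the standard library are available. Lean on these libraries where they do the work, as an engineer would, in place of code of your own. Each camera call takes 0.05 s, during which the arm holds its last target. There are 200 camera calls.

TASK

Stand the grey pump cassette upright on the floor of the clamp stand's bay, between the jaw and the fence, and let go of it. Then turn the black ratchet knob clockwise until the jaw grips the cassette against the fence and the ratchet slips: let it click two to four times, no more, and leave the knob alone. Do not disturb the bottle, the jar or the tray.

Things in the scene. Friction and masses are not known exactly. Their poses are not given: they have to be found in the camera images.
- clamp: Clamp stand fixed to the bench: aluminium base plate 160 (x) x 275 (y) x 12 mm. Origin at the centre of its underside, z up. Open bay on its -y side: plate top z = 12 mm is the bay floor; fence with inner face at y = -112 mm and steel jaw 70 mm long in x, both with tops at z = 46 mm; end lips 10 mm above the floor leave x = -53 to 53 mm free. White knob housing on the +y side.
- seat (a point): Point on the bay floor where the centre of the cassette's underside is once clamped: clamp frame x = 0, y = -90, z = 12 mm. Axes as the clamp's. At the start jaw and fence are 56 to 64 mm apart, so a cassette set down with its centre at seat y + 5 mm is clear on both sides.
- jaw_face (a point): Centre of the jaw's pressing face, 30 mm above the bench, axes as the clamp's. The jaw moves towards the fence (-y), 8 mm per radian of the knob, and meets the cassette when 44 mm from the fence, after 1.5 to 2.5 rad. It sits on stiff springs, which the knob compresses 2 to 3.5 mm more (0.25 to 0.45 rad) before it slips.
- knob (a point): Middle of the grip of the black fluted ratchet knob: round, 48 to 51 mm in diameter, 34 mm high; 17 mm below its flat top and 31 mm along the axis from the sloped face. z axis: the knob's axis, out of the face, 35 degrees from vertical; x axis: along the thin steel mark on the knob's top, turning with it. Clockwise, looking down on its top, tightens.
- ratchet (a joint): How far the knob has slipped on its screw, rad, 0 at first (up to 0.1 of play), a click each 0.524 rad. The screw turns along at about 0.17 N m till the jaw meets the cassette, stiffens, then slips: torque peaks at 0.3 to 0.35 N m and drops sharply at each click; the jaw stays tight. Turning a gripped knob back loosens the jaw: for more turn open the fingers, go back free, grip again.
- cassette: Grey pump cassette, rigid plastic, about 0.2 to 0.4 kg, standing upright: body 90 (x) x 44 (y) x 50 mm, with a grip rib on top 70 (x) x 18 (y) mm, from 50 to 76 mm above its underside. Origin at the centre of the underside, z up. Either way round will do. It goes in the bay with its long side along the clamp's x.
- bottle: White reagent bottle, 64 mm in diameter, 150 mm tall, standing on the bench; bystander. Origin at the centre of its underside.
- jar: Jar, 68 mm in diameter, 85 mm tall; bystander. Origin at the centre of its underside.
- tray: Open grey plastic tray 130 x 200 x 50 mm, empty; bystander. Origin at the centre of its underside.
- housing (a point): Centre of the sloped face of the white housing (y = 3 to 133 mm in the clamp frame, 110 mm high), axes as the clamp's. The face is 130 (y) x 140 mm, 35 degrees from level, facing up and towards the clamp's -x. The knob's axis goes through this point at right angles to the face; a neck 22 mm thick and 14 mm long carries the knob.
Not all that is in view belongs to the job. Leave any purple or turquoise look-alike of the cassette alone.

How it is judged:
On the way, in this order (a step that is already met when the one before it is completed fails the run):
1. the cassette stands in the bay between jaw and fence, let go, the ratchet not yet slipped (horizontal distance between cassette and seat below 0.025 m and height (world z) of cassette below 0.015 m and angle between cassette's own z axis and vertical below 0.08 rad and angle between the x axis of cassette and the x axis of clamp, either way round below 0.4 rad and contact force between the fingers and cassette below 0.2 N and value of joint ratchet below 0.35 rad), for 0.2 s.
2. the jaw grips the cassette and the ratchet has slipped two clicks (value of joint ratchet above 0.85 rad and contact force between jaw and cassette above 6 N and contact force between cassette and clamp above 4 N), for 0.1 s.
At the end, for the whole second after the job is handed in: The cassette stands upright (within 0.06 rad) and still on the bay floor, square to the clamp (0.06 rad), within 15 mm of the seat in x and 3 mm in y, held by the jaw with more than 6 N, and the ratchet has slipped 0.85 to 2.45 rad (two to four clicks) (value of joint ratchet between 0.85 and 2.45 rad and contact force between jaw and cassette above 6 N and x of cassette in the frame of seat between -0.015 and 0.015 m and y of cassette in the frame of seat between -0.003 and 0.003 m and height (world z) of cassette below 0.015 m and angle between cassette's own z axis and vertical below 0.06 rad and angle between the x axis of cassette and the x axis of clamp, either way round below 0.06 rad and linear speed of cassette below 0.01 m/s); the robot touches nothing.
It fails at once if the ratchet slipped more than four clicks (value of joint ratchet above 2.45 rad).
It fails at once if the bottle was disturbed (distance of bottle from where it was at the start of the episode above 0.02 m or angle between bottle's own z axis and vertical above 0.4 rad).
It fails at once if the jar was disturbed (distance of jar from where it was at the start of the episode above 0.02 m or angle between jar's own z axis and vertical above 0.4 rad).
It fails at once if the tray was disturbed (distance of tray from where it was at the start of the episode above 0.02 m).
It also fails if it takes over 72 s, if anything falls off the work surface, if the arm or the gripper's body presses on something with over 40 N, if the wrist force passes 120 N, or if a joint passes its speed limit or range.

## Working session

There is one attempt and no reset: what is moved stays moved. The work goes in short steps, Python scripts to look and compute and a tool call to move; the robot and the scene stay as the last step left them, time stands still between calls to the robot, and variables do not carry over. Pictures are saved under pics/ and viewed, at most 10 in all, crops included, and the job is handed in when it is done.

Besides the shell and the picture viewer there is one more tool, called after "Request:" in YAML: its name, and indented under it one key for each argument. move_arm: Moves the arm, as the interface text tells. Its arguments: {"type":"object","properties":{"deltas":{"type":"array","items":{"type":"number"}},"squeeze":{"type":"number"}},"required":["deltas"]}

```bash
mkdir -p pics
cat > h.py <<'E'
import numpy as np, cv2
from scipy.spatial.transform import Rotation as Ro
from plant import robot
def tool():
    s=robot.read_state(); return np.array(s["tool_pos"]),Ro.from_rotvec(s["orientation"]).as_matrix()
def cam(name):
    """picture, world points (HxWx3)"""
    p,R=tool(); im,d=robot.read_camera(name); m=robot.camera_model(name); K=np.array(m["K"])
    v,u=np.mgrid[:384,:512]
    c=np.stack([(u-K[0,2])/K[0,0]*d,(v-K[1,2])/K[1,1]*d,d],-1)
    if name=="wrist":
        T=np.array(m["tool_from_camera"]); w=(c@T[:3,:3].T+T[:3,3])@R.T+p
    else: w=(c-np.array(m["t"]))@np.array(m["R"])
    w[d==0]=np.nan
    return im,w
def save(n,im): cv2.imwrite(f"pics/{n}.png",im[:,:,::-1])
E
python3 - <<'E'
from h import *
np.set_printoptions(precision=3,suppress=True)
for c in ("top","scene"):
    im,w=cam(c); save(c,im); np.save(c+"_w.npy",w); np.save(c+"_i.npy",im)
    for l in ("cassette","knob","clamp","jaw_face","bottle","jar","tray","housing"):
        for r in robot.recognise(c,l)[:3]:
            u,v=np.round(r["uv"]).astype(int); print(c,l,round(r["confidence"],2),u,v,w[v,u])
s=robot.read_state();print(s["t"],s["opening"],s["orientation"])
E
```

```text
top cassette 0.98 401 202 [ 0.591 -0.336  0.077]
top cassette 0.89 317 178 [ 0.657 -0.103  0.075]
top knob 0.55 205 226 [0.523 0.202 0.121]
top knob 0.15 230 217 [0.547 0.138 0.085]
top clamp 0.98 230 218 [0.544 0.139 0.082]
top clamp 0.55 344 256 [ 0.446 -0.167  0.113]
top jaw_face 0.7 248 219 [0.541 0.09  0.047]
top bottle 0.59 345 256 [ 0.446 -0.168  0.116]
top jar 0.83 131 247 [0.464 0.406 0.088]
top tray 0.76 279 128 [ 0.815 -0.001  0.005]
top housing 0.96 233 219 [0.541 0.135 0.01 ]
scene cassette 0.85 112 278 [ 0.6   -0.361  0.053]
scene cassette 0.77 218 244 [ 0.667 -0.125  0.075]
scene cassette 0.63 173 257 [ 0.642 -0.227  0.078]
scene knob 0.82 290 144 [0.525 0.189 0.114]
scene clamp 0.73 279 181 [0.566 0.127 0.038]
scene jaw_face 0.59 261 181 [0.544 0.081 0.046]
scene bottle 0.7 152 194 [ 0.464 -0.195  0.096]
scene jar 0.65 332 119 [0.476 0.392 0.072]
scene tray 0.73 295 276 [0.807 0.002 0.004]
scene housing 0.59 279 178 [0.566 0.125 0.052]
0.9 0.09317436371764624 [3.116 0.398 0.   ]
```

```bash
python3 -c "
import cv2,numpy as np
a=cv2.imread('pics/top.png')[90:330,100:440];b=cv2.imread('pics/scene.png')
cv2.imwrite('pics/topc.png',cv2.resize(a,None,fx=2.3,fy=2.3,interpolation=2))"
```

```text
(no output)
```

View pics/topc.png

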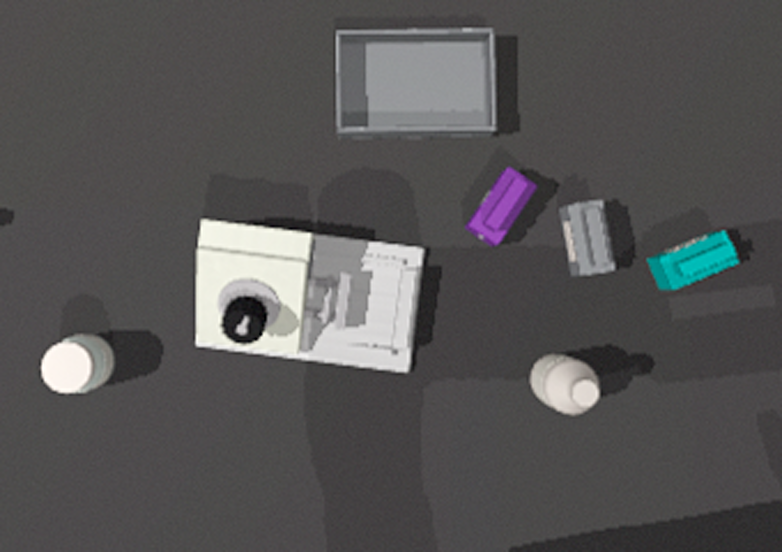

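View pics/scene.png

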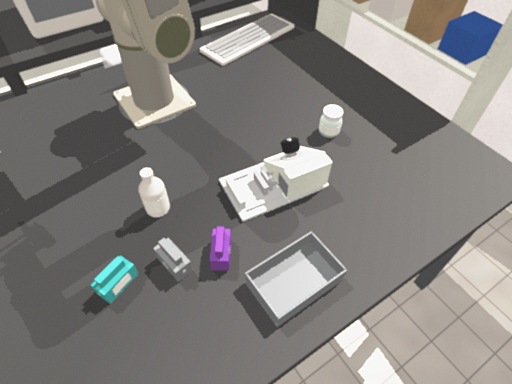

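The grey cassette is at about top pixel (356,194), between the purple and turquoise ones. The clamp is at about (235,220), its bay on the -y side and the knob leaning towards the robot.

Run:
```python
from h import *
np.set_printoptions(precision=4,suppress=True)
def rect(P): 
    r=cv2.minAreaRect((P*1000).astype(np.float32)); return np.array(r[0]),np.array(r[1]),r[2]
for c in ("top","scene"):
    w=np.load(c+"_w.npy").reshape(-1,3); im=np.load(c+"_i.npy").reshape(-1,3).astype(int)
    sat=im.max(1)-im.min(1)
    near=(np.hypot(w[:,0]-.62,w[:,1]+.215)<.085)&(sat<35)
    for a,b in ((.068,.085),(.044,.056)):
        m=near&(w[:,2]>a)&(w[:,2]<b); print(c,"cass",m.sum(),w[m].mean(0),*rect(w[m][:,:2]))
    reg=(abs(w[:,0]-.545)<.14)&(abs(w[:,1]-.14)<.19)
    m=reg&(w[:,2]>.007)&(w[:,2]<.018); print(c,"plate",m.sum(),*rect(w[m][:,:2]),np.median(w[m][:,2]))
    m=reg&(w[:,2]>.007); print(c,"all",*rect(w[m][:,:2]))
    m=reg&(w[:,2]>.041)&(w[:,2]<.051)&(w[:,1]<.11);print(c,"46",m.sum(),*rect(w[m][:,:2]))
```

```text
top cass 170 [ 0.6189 -0.2194  0.0742] [ 619.0867 -220.0116] [69.7896 19.6031] 10.979342460632324
top cass 282 [ 0.6183 -0.2159  0.0487] [ 619.3707 -219.7102] [90.1105 44.6007] 8.988762855529785
top plate 2010 [545.4673 146.9383] [305.3232 159.9164] 83.0665054321289 0.01118088449470524
top all [545.4673 146.9383] [305.3232 159.9164] 83.0665054321289
top 46 385 [534.0674  56.8888] [108.8191  99.4273] 83.5574722290039
scene cass 234 [ 0.6191 -0.2252  0.0752] [ 616.5897 -225.0698] [71.2517 18.4724] 9.836469650268555
scene cass 404 [ 0.6249 -0.2267  0.0495] [ 616.4672 -225.0588] [91.5017 44.4185] 9.811968803405762
scene plate 1695 [540.776  126.6995] [276.6295 162.8135] 82.75774383544922 0.011515948172460974
scene all [540.776  126.6995] [276.6295 162.8135] 82.75774383544922
scene 46 359 [532.4642  51.6039] [109.6419 101.0489] 82.76313781738281
```

```bash
cat >> h.py <<'E'
def down(yaw): return (Ro.from_euler('z',yaw)*Ro.from_euler('x',np.pi)).as_matrix()
def delta(p,R):
    p0,R0=tool(); d=R0.T@(np.array(p)-p0); r=Ro.from_matrix(R0.T@R).as_rotvec()
    print("delta",np.round(d,4),np.round(r,4),"rows>=",np.ceil(max(np.linalg.norm(d)/.0625,np.linalg.norm(r)/.187)))
E
python3 - <<'E'
from h import *
print(robot.camera_model("wrist"))
print(tool())
delta([.6175,-.2225,.25],down(.175))
E
```

```text
{'K': array([[338.06256937,   0.        , 252.59838435],
       [  0.        , 338.06256937, 190.02188575],
       [  0.        ,   0.        ,   1.        ]]), 'tool_from_camera': array([[-6.95569319e-04, -9.67955037e-01, -2.51122604e-01,
         7.03637821e-02],
       [ 9.99999752e-01, -6.45303272e-04, -2.82509789e-04,
        -3.01658333e-04],
       [ 1.11406535e-04, -2.51122738e-01,  9.67955246e-01,
        -1.54185004e-01],
       [ 0.00000000e+00,  0.00000000e+00,  0.00000000e+00,
         1.00000000e+00]])}
(array([ 0.15069403, -0.58078802,  0.22968575]), array([[ 9.67960054e-01,  2.51104229e-01,  2.38509880e-05],
       [ 2.51104230e-01, -9.67960051e-01, -7.26020465e-05],
       [ 4.85612266e-06,  7.62649648e-05, -9.99999997e-01]]))
delta [ 0.5418 -0.2296 -0.0203] [ 0.0001 -0.      0.0788] rows>= 10.0
```

Request:
move_arm:
  deltas: [0.054, -0.023, -0.01, 0, 0, 0.02, 0.5, 0.108, -0.046, -0.02, 0, 0, 0.04, 0.5, 0.162, -0.069, -0.02, 0, 0, 0.079, 0.5, 0.216, -0.092, -0.02, 0, 0, 0.079, 0.5, 0.27, -0.115, -0.02, 0, 0, 0.079, 0.5, 0.325, -0.138, -0.02, 0, 0, 0.079, 0.5, 0.379, -0.161, -0.02, 0, 0, 0.079, 0.5, 0.433, -0.184, -0.02, 0, 0, 0.079, 0.5, 0.487, -0.207, -0.02, 0, 0, 0.079, 0.5, 0.542, -0.23, -0.02, 0, 0, 0.079, 0.5, 0.542, -0.23, -0.02, 0, 0, 0.079, 0.5, 0.542, -0.23, -0.02, 0, 0, 0.079, 0.5]

```text
t: 2.4
tool_pos: [0.6174, -0.222, 0.2493]
orientation: [3.129, 0.275, -0.001]
force: [-0.0, 1.0, 0.2]
opening: 0.0465
gripper_force: 0.0
```

Run:
```python
from h import *
np.set_printoptions(precision=4,suppress=True)
s=robot.read_state();print(s["t"],s["opening"],tool())
im,w=cam("wrist");save("w1",im);W=w.reshape(-1,3);I=im.reshape(-1,3).astype(int)
near=(np.hypot(W[:,0]-.6175,W[:,1]+.2225)<.07)&(I.max(1)-I.min(1)<35)
for a,b in ((.070,.082),(.044,.055)):
    m=near&(W[:,2]>a)&(W[:,2]<b); r=cv2.minAreaRect((W[m][:,:2]*1000).astype(np.float32)); print(m.sum(),W[m].mean(0),r)
```

```text
2.4 0.04649894549705718 (array([ 0.6174, -0.222 ,  0.2493]), array([[ 0.9846,  0.1747, -0.0008],
       [ 0.1747, -0.9846, -0.0001],
       [-0.0008, -0.    , -1.    ]]))
1256 [ 0.619  -0.2215  0.0749] ((617.6271362304688, -221.8725128173828), (69.29905700683594, 17.99155616760254), 9.6278076171875)
2075 [ 0.6215 -0.2214  0.049 ] ((617.0443115234375, -222.35533142089844), (90.25686645507812, 43.65190124511719), 9.134895324707031)
```

View pics/w1.png

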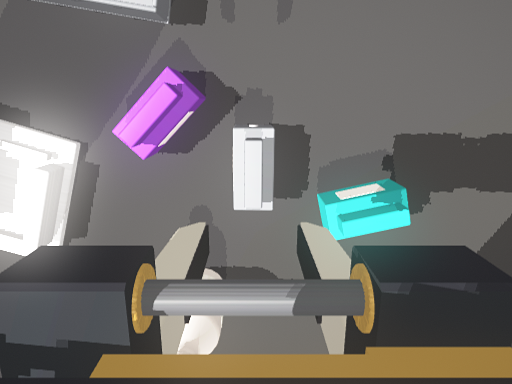

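The grey cassette is centred at pixel (253,168), clear of its neighbours, right below the tool. I can descend.

Request:
move_arm:
  deltas: [0, 0, 0.05, 0, 0, 0.011, 0.5, 0, 0, 0.1, 0, 0, 0.011, 0.5, 0, 0, 0.14, 0, 0, 0.011, 0.5, 0, 0, 0.17, 0, 0, 0.011, 0.5, 0, 0, 0.184, 0, 0, 0.011, 0.5, 0, 0, 0.184, 0, 0, 0.011, 0.5, 0, 0, 0.184, 0, 0, 0.011, 0, 0, 0, 0.184, 0, 0, 0.011, 0, 0, 0, 0.184, 0, 0, 0.011, 0, 0, 0, 0.184, 0, 0, 0.011, 0, 0, 0, 0.184, 0, 0, 0.011, 0]
  squeeze: 35

```text
t: 3.82
tool_pos: [0.6181, -0.2223, 0.0665]
orientation: [3.13, 0.257, 0.002]
force: [-1.2, -0.7, 5.5]
opening: 0.0178
gripper_force: 35.0
```

Request:
move_arm:
  deltas: [0, 0, -0.03, 0, 0, 0, 0, 0, 0, -0.08, 0, 0, 0, 0, 0, 0, -0.14, 0, 0, 0, 0, 0, 0, -0.19, 0, 0, 0, 0, -0.01, -0.04, -0.22, 0, 0, 0.05, 0, -0.03, -0.09, -0.234, 0, 0, 0.1, 0, -0.045, -0.15, -0.234, 0, 0, 0.15, 0, -0.06, -0.205, -0.234, 0, 0, 0.2, 0, -0.075, -0.255, -0.234, 0, 0, 0.25, 0, -0.09, -0.3, -0.234, 0, 0, 0.28, 0, -0.097, -0.322, -0.234, 0, 0, 0.284, 0, -0.097, -0.322, -0.234, 0, 0, 0.284, 0]

```text
t: 5.32
tool_pos: [0.4683, 0.0812, 0.2989]
orientation: [-3.136, 0.184, 0.002]
force: [-0.1, 0.0, -3.5]
opening: 0.0176
gripper_force: 35.0
```

Run:
```python
from h import *
s=robot.read_state();print(s["t"],s["opening"],s["dq"],tool())
im,w=cam("wrist");save("w2",im);np.save("w2.npy",w);np.save("w2_i.npy",im)
```

```text
5.325 0.017576751039623036 [-0.03980502  0.02032734 -0.0195774  -0.01996133 -0.00896878 -0.03040643] (array([0.46829514, 0.08120196, 0.29888376]), array([[ 9.93109598e-01, -1.17181651e-01, -1.33674939e-03],
       [-1.17181469e-01, -9.93110496e-01,  2.14639005e-04],
       [-1.35269160e-03, -5.65177997e-05, -9.99999084e-01]]))
```

View pics/w2.png

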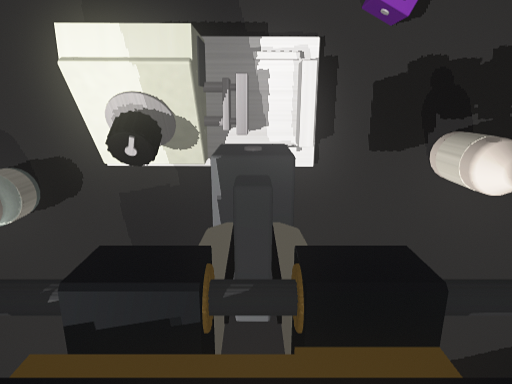

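The wrist view shows the fence at column ~308 and the jaw at ~241. The cassette hangs below at (255,230), and the knob is at (133,137) with its mark pointing down the picture.

```bash
cat > clampfit.py <<'E'
from h import *
np.set_printoptions(precision=4,suppress=True)
W=np.load("w2.npy").reshape(-1,3)
reg=(abs(W[:,0]-.545)<.13)&(abs(W[:,1]-.13)<.18)
plane=lambda P:np.linalg.svd(P-P.mean(0),full_matrices=False)[2][2]
best=None
m=reg&(W[:,2]>.006)&(W[:,2]<.13)
P=W[m]
r=cv2.minAreaRect((P[P[:,2]<.06][:,:2]*1000).astype(np.float32));print(r, np.median(P[P[:,2]<.016][:,2]))
yaw=np.deg2rad(r[2]) ; yaw=(yaw+np.pi/4)%(np.pi/2)-np.pi/4
R=Ro.from_euler('z',yaw).as_matrix(); print("yaw",yaw)
Q=P@R            # clamp-aligned
low=Q[Q[:,2]<.06]
x0,x1=np.percentile(low[:,0],[.2,99.8]); y0=np.percentile(low[:,1],.2); print("x width",x1-x0,"x",x0,x1,"y0",y0)
o=np.array([(x0+x1)/2,y0+.1375,0]); Q=Q-o; print("clamp origin",R@o)
# housing face
f=Q[(Q[:,1]>.01)&(Q[:,1]<.03)&(Q[:,2]>.03)&(Q[:,2]<.105)&(Q[:,0]<.05)&(Q[:,0]>-.075)]
n=plane(f);n*=np.sign(n[2]);print("face normal (clamp)",n,"exp",-np.sin(.611),np.cos(.611),len(f))
top=Q[(Q[:,2]>.041)&(Q[:,2]<.051)&(Q[:,1]<0)&(abs(Q[:,0]-.01)<.02)]
print("46-top y hist",np.histogram(top[:,1]*1000,bins=np.arange(-140,5,3)))
a=W@R-o
k=a[(abs(a[:,1]-.068)<.04)&(abs(a[:,0])<.13)]; d=k@n-f.mean(0)@n
kt=k[(d>.040)&(d<.06)]; print("knob top",kt.mean(0),np.histogram(d*1000,bins=np.arange(20,70,3)))
e1=np.array([n[2],0,-n[0]]);c,rad=cv2.minEnclosingCircle((np.c_[kt@e1,kt[:,1]]*1000).astype(np.float32));print("circle",c,rad)
ax=e1*c[0]/1000+np.array([0,c[1]/1000,0]); f0=n*(f.mean(0)@n); print("axis-face point",ax+f0,"knob(clamp)",ax+f0+.031*n)
print("knob world",R@(ax+f0+.031*n+o),"axis world",R@n)
E
python3 clampfit.py
```

```text
((541.6051025390625, 130.07772827148438), (274.99151611328125, 159.0701446533203), 83.24319458007812) 0.011271553158892222
yaw -0.11792850149423462
x width 0.15847680006558534 x 0.44329157866860697 0.6017683787341923 y0 0.05616043363554736
clamp origin [0.5417 0.1308 0.    ]
face normal (clamp) [-0.5505  0.004   0.8348] exp -0.5736868215480125 0.8190747406568821 1857
46-top y hist (array([  0,   0,   0,  65,  97,  92,  90,  95,  96,  27,   0,   0,   0,
         0,   0,   0,   0,   0,   0,   0,   0,   0,   0,   0,   0,   0,
         0,   0,   0,  36, 108,  71, 108,  79,  29,   0,   0,  95,  85,
        65,   0,   0,   0,   0,   0,   0,   0,   0]), array([-140, -137, -134, -131, -128, -125, -122, -119, -116, -113, -110,
       -107, -104, -101,  -98,  -95,  -92,  -89,  -86,  -83,  -80,  -77,
        -74,  -71,  -68,  -65,  -62,  -59,  -56,  -53,  -50,  -47,  -44,
        -41,  -38,  -35,  -32,  -29,  -26,  -23,  -20,  -17,  -14,  -11,
         -8,   -5,   -2,    1,    4]))
knob top [-0.04    0.0657  0.1108] (array([  98,   96,  100,   98,  101,  108,  101,  108,  175, 1143,  138,
          1,    0,    0,    0,    0]), array([20, 23, 26, 29, 32, 35, 38, 41, 44, 47, 50, 53, 56, 59, 62, 65, 68]))
circle (22.77825164794922, 67.218505859375) 26.730192184448242
axis-face point [-0.0179  0.0675  0.0685] knob(clamp) [-0.035   0.0676  0.0944]
knob world [0.5149 0.2021 0.0944] axis world [-0.5462  0.0688  0.8348]
```

```bash
python3 -c "
from h import *
delta([.5318,.0474,.12],down(-.118))"
```

```text
delta [0.0666 0.0251 0.1789] [ 0.0004  0.001  -0.0005] rows>= 4.0
```

Request:
move_arm:
  deltas: [0.03, 0.012, 0.02, 0, 0.001, 0, 0, 0.0666, 0.025, 0.05, 0, 0.001, 0, 0, 0.0666, 0.025, 0.1, 0, 0.001, 0, 0, 0.0666, 0.025, 0.14, 0, 0.001, 0, 0, 0.0666, 0.025, 0.165, 0, 0.001, 0, 0, 0.0666, 0.025, 0.179, 0, 0.001, 0, 0, 0.0666, 0.025, 0.179, 0, 0.001, 0, 0, 0.0666, 0.025, 0.179, 0, 0.001, 0, 0]

```text
t: 6.38
tool_pos: [0.5335, 0.0467, 0.122]
orientation: [3.136, -0.189, 0.005]
force: [-0.6, 1.3, -3.6]
opening: 0.0176
gripper_force: 35.0
```

```bash
python3 -c "
from h import *
print(tool(), robot.read_state()['force'])
delta([.5318,.0474,.081],down(-.118))
im,w=cam('wrist')
d=np.array([.5417,.1308,0]);a=(w-d)@Ro.from_euler('z',-.118).as_matrix()
print(robot.read_state()['t'])
for lo,hi in((.041,.05),(.095,.107),(.122,.135)):
  m=(a[...,2]>lo)&(a[...,2]<hi)&(abs(a[...,0])<.06)&(a[...,1]<-.04)&(a[...,1]>-.14)
  print(lo,m.sum(),np.histogram(a[m][:,1]*1000,bins=np.arange(-140,-38,4)), a[m].min(0) if m.any() else 0,a[m].max(0) if m.any() else 0)
"
```

```text
(array([0.53351632, 0.04673065, 0.12203518]), array([[ 9.92747231e-01, -1.20181426e-01,  3.05936578e-03],
       [-1.20181393e-01, -9.92751930e-01, -1.95424448e-04],
       [ 3.06067767e-03, -1.73671760e-04, -9.99995301e-01]])) [-0.56216089  1.34948672 -3.61769583]
delta [-0.0019 -0.0005  0.041 ] [-0.0002 -0.0031 -0.0025] rows>= 1.0
6.425
0.041 3859 (array([  0,   0, 333, 631, 593, 542, 411,   0,   0,   0,   0,   0,   0,
         0,   0,   0,   0,   0,   0,   0,   0,   0, 395, 458, 496]), array([-140, -136, -132, -128, -124, -120, -116, -112, -108, -104, -100,
        -96,  -92,  -88,  -84,  -80,  -76,  -72,  -68,  -64,  -60,  -56,
        -52,  -48,  -44,  -40])) [-0.03023553 -0.13076458  0.04104913] [ 0.04984313 -0.0400052   0.0482751 ]
0.095 4046 (array([  0,   0,   0,   0,   0,   0,   0,   0, 212, 553, 535, 361, 179,
       183, 170, 170, 321, 545, 558, 259,   0,   0,   0,   0,   0]), array([-140, -136, -132, -128, -124, -120, -116, -112, -108, -104, -100,
        -96,  -92,  -88,  -84,  -80,  -76,  -72,  -68,  -64,  -60,  -56,
        -52,  -48,  -44,  -40])) [-0.02434773 -0.10585519  0.09500803] [ 0.04639084 -0.06174725  0.10698608]
0.122 4653 (array([  0,   0,   0,   0,   0,   0,   0,   0,  69,  90,  89, 241, 901,
       898, 880, 890, 336,  89,  92,  78,   0,   0,   0,   0,   0]), array([-140, -136, -132, -128, -124, -120, -116, -112, -108, -104, -100,
        -96,  -92,  -88,  -84,  -80,  -76,  -72,  -68,  -64,  -60,  -56,
        -52,  -48,  -44,  -40])) [-0.03385449 -0.10744831  0.12200128] [ 0.03631982 -0.06010724  0.13498657]
```

Request:
move_arm:
  deltas: [-0.0015, -0.0005, 0.02, 0, -0.003, -0.002, 0, -0.0015, -0.0005, 0.034, 0, -0.003, -0.002, 0, -0.0015, -0.0005, 0.04, 0, -0.003, -0.002, 0, -0.0015, -0.0005, 0.043, 0, -0.003, -0.002, 0, -0.0015, -0.0005, 0.043, 0, -0.003, -0.002, 0]

```text
t: 7.05
tool_pos: [0.53, 0.0477, 0.0786]
orientation: [3.136, -0.185, -0.008]
force: [-11.9, -0.9, 13.1]
opening: 0.0175
gripper_force: 35.0
```

Request:
move_arm:
  deltas: [0, 0, 0, 0, 0, 0, 0.4, 0, 0, 0, 0, 0, 0, 0.4, 0, 0, 0, 0, 0, 0, 0.4, 0, 0, -0.03, 0, 0, 0, 0.4, 0, 0, -0.08, 0, 0, 0, 0.4, 0, 0, -0.14, 0, 0, 0, 0.4, 0, 0, -0.2, 0, 0, 0, 0.5, 0, 0, -0.2, 0, 0, 0, 0.5]

```text
t: 8.05
tool_pos: [0.5345, 0.0476, 0.2845]
orientation: [-3.135, 0.185, -0.015]
force: [1.1, -0.5, -0.3]
opening: 0.0457
gripper_force: 0.0
```

```bash
python3 -c "
from h import *
print(tool(), robot.read_state()['force'])
im,w=cam('wrist');save('w3',im)
d=np.array([.5417,.1308,0]);a=(w-d)@Ro.from_euler('z',-.118).as_matrix()
for lo,hi in((.055,.068),(.08,.095)):
  m=(a[...,2]>lo)&(a[...,2]<hi)&(abs(a[...,0])<.07)&(a[...,1]<-.03)&(a[...,1]>-.14)
  print(a[m][:,2].mean(),cv2.minAreaRect((a[m][:,:2]*1000).astype(np.float32)))
"
```

```text
(array([0.53454532, 0.04760544, 0.2844546 ]), array([[ 9.92982998e-01, -1.17888569e-01,  9.33011182e-03],
       [-1.17895080e-01, -9.93026046e-01,  1.48957109e-04],
       [ 9.24748371e-03, -1.24788615e-03, -9.99956462e-01]])) [ 1.13022878 -0.45889736 -0.26928321]
0.06103117216967663 ((-2.7526206970214844, -82.82368469238281), (90.0578842163086, 43.559505462646484), 0.8592293858528137)
0.08696819614578785 ((-2.5480995178222656, -82.9283218383789), (17.489870071411133, 69.22486114501953), 89.8200912475586)
```

View pics/w3.png

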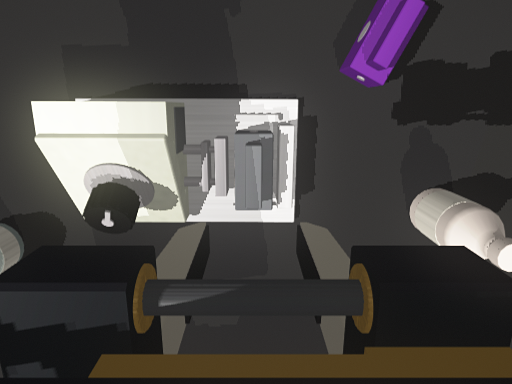

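```bash
cat >> h.py <<'E'
YAW=-.118; CO=np.array([.5417,.1308,0]); CR=Ro.from_euler('z',YAW).as_matrix()
N=CR@[-np.sin(np.deg2rad(35)),0,np.cos(np.deg2rad(35))]
def kn(a=0):
    """tool looking down the knob axis, tool x turned by a about tool z"""
    return (Ro.from_euler('z',YAW)*Ro.from_euler('x',np.pi)*Ro.from_euler('y',np.deg2rad(35))*Ro.from_euler('z',a)).as_matrix()
E
python3 -c "
from h import *
print(kn()[:,2],-N,robot.read_state()['q'],robot.read_state()['t'])
delta(np.array([.515,.202,.0944])+.12*N,kn())"
```

```text
[ 0.56958783 -0.06752506 -0.81915204] [ 0.56958783 -0.06752506 -0.81915204] [-6.85317602e-03 -6.54084093e-02  1.59575520e+00  2.28520915e-04
  1.60713699e+00  1.68213485e+00] 8.1
delta [-0.1054 -0.1511  0.0878] [-6.000e-04  6.068e-01 -4.000e-04] rows>= 4.0
```

Request:
move_arm:
  deltas: [-0.02, -0.03, 0, 0, 0.1, 0, 1, -0.04, -0.06, 0.01, 0, 0.22, 0, 1, -0.06, -0.09, 0.03, 0, 0.34, 0, 1, -0.08, -0.12, 0.05, 0, 0.46, 0, 1, -0.1, -0.145, 0.07, 0, 0.56, 0, 1, -0.105, -0.151, 0.088, 0, 0.607, 0, 1, -0.105, -0.151, 0.088, 0, 0.607, 0, 1, -0.105, -0.151, 0.088, 0, 0.607, 0, 1]

```text
t: 9.1
tool_pos: [0.4451, 0.2098, 0.19]
orientation: [2.961, -0.175, 0.922]
force: [0.6, 1.2, 0.8]
opening: 0.0929
gripper_force: 0.0
```

```bash
cat > knob.py <<'E'
from h import *
import sys
np.set_printoptions(precision=4,suppress=True)
s=robot.read_state();p,R=tool();print(s["t"],"q",s["q"],p,"tilt err",np.degrees(np.arccos(-R[:,2]@N)))
im,w=cam("wrist");save(sys.argv[1],im)
k0=np.array([.515,.202,.0944]); W=w.reshape(-1,3);W=W[~np.isnan(W[:,0])]
h=(W-k0)@N; L=(W-k0)-h[:,None]*N; r=np.linalg.norm(L,axis=1)
print("h hist",np.histogram(h[r<.022]*1000,bins=np.arange(-35,30,3)))
hm=np.median(h[(r<.02)&(h>.008)]); t=W[(r<.045)&(abs(h-hm)<.004)]
C=np.linalg.svd(t-t.mean(0),full_matrices=False)[2][2];C*=np.sign(C@N);print("top normal vs N deg",np.degrees(np.arccos(C@N)),C)
X=CR[:,0]-(CR[:,0]@N)*N;X/=np.linalg.norm(X);Y=np.cross(N,X)
uv=np.c_[(t-k0)@X,(t-k0)@Y]*1000
c,rad=cv2.minEnclosingCircle(uv.astype(np.float32));print("top h",hm,"circle",c,rad)
f=(r>.04)&(r<.055);print("face h",np.median(h[f]))
kc=k0+X*c[0]/1000+Y*c[1]/1000+N*(hm-.017);print("knob",kc)
np.save("kc.npy",kc)
E
python3 knob.py k1
```

```text
9.1 q [ 0.6231 -0.6092  2.3032 -0.4647  1.0278  2.4698] [0.4451 0.2098 0.19  ] tilt err 0.39544258818836087
h hist (array([   0,    0,    2,    0,    0,    0,    0,    0,    0,    0,    0,
          0,    0,    0,    0,    0,   75, 2110,  222,    0,    0]), array([-35, -32, -29, -26, -23, -20, -17, -14, -11,  -8,  -5,  -2,   1,
         4,   7,  10,  13,  16,  19,  22,  25,  28]))
top normal vs N deg 0.3286069575042362 [-0.5714  0.0727  0.8174]
top h 0.017739531207630235 circle (-0.04009814187884331, -0.07954386621713638) 25.673295974731445
face h 0.2001610741022548
knob [0.5145 0.202  0.095 ]
```

View pics/k1.png

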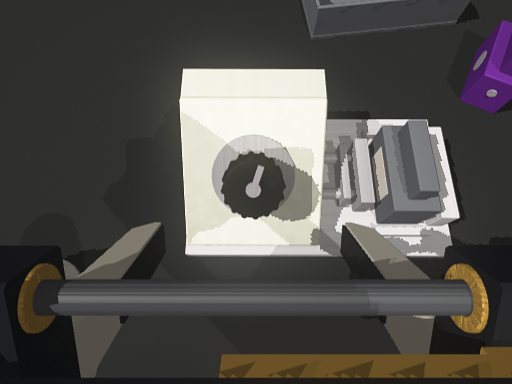

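The knob sits at pixel (253,188), centred on the tool axis, mark visible. The cassette stands in the bay on the right. I'll wind joint 6 back so that one grip gives the full turn.

Request:
move_arm:
  deltas: [0, 0, 0, 0, 0, -0.18, 1, 0, 0, 0, 0, 0, -0.36, 1, 0, 0, 0, 0, 0, -0.54, 1, 0, 0, 0, 0, 0, -0.72, 1, 0, 0, 0, 0, 0, -0.9, 1, 0, 0, 0, 0, 0, -1.08, 1, 0, 0, 0, 0, 0, -1.26, 1, 0, 0, 0, 0, 0, -1.44, 1, 0, 0, 0, 0, 0, -1.62, 1, 0, 0, 0, 0, 0, -1.8, 1, 0, 0, 0, 0, 0, -1.98, 1, 0, 0, 0, 0, 0, -2.16, 1]

```text
t: 10.65
tool_pos: [0.4462, 0.2094, 0.1914]
orientation: [1.34, 2.194, 0.334]
force: [0.2, -0.5, -0.2]
opening: 0.0931
gripper_force: 0.0
```

Request:
move_arm:
  deltas: [0, 0, 0, 0, 0, -0.18, 1, 0, 0, 0, 0, 0, -0.36, 1, 0, 0, 0, 0, 0, -0.54, 1, 0, 0, 0, 0, 0, -0.72, 1, 0, 0, 0, 0, 0, -0.9, 1, 0, 0, 0, 0, 0, -1.08, 1, 0, 0, 0, 0, 0, -1.26, 1, 0, 0, 0, 0, 0, -1.44, 1, 0, 0, 0, 0, 0, -1.62, 1, 0, 0, 0, 0, 0, -1.8, 1, 0, 0, 0, 0, 0, -1.98, 1, 0, 0, 0, 0, 0, -2.16, 1]

```text
t: 12.15
tool_pos: [0.4462, 0.2093, 0.1914]
orientation: [-1.326, 2.255, -0.495]
force: [-0.4, 0.7, -0.1]
opening: 0.0931
gripper_force: 0.0
```

Request:
move_arm:
  deltas: [0, 0, 0, 0, 0, -0.18, 1, 0, 0, 0, 0, 0, -0.36, 1, 0, 0, 0, 0, 0, -0.4, 1, 0, 0, 0, 0, 0, -0.4, 1, 0, 0, 0, 0, 0, -0.4, 1]

```text
t: 12.78
tool_pos: [0.4455, 0.2096, 0.1905]
orientation: [-1.78, 1.993, -0.626]
force: [0.4, 0.3, -0.2]
opening: 0.093
gripper_force: 0.0
```

Run:
```python
from h import *
s=robot.read_state();p,R=tool();print(s["t"],"q",np.round(s["q"],3),p,"tilt err",np.degrees(np.arccos(-R[:,2]@N)))
k=np.array([.5145,.202,.095])
a=Ro.from_matrix(kn().T@R).as_rotvec();print("angle",a)
delta(k-.008*N,kn(a[2]))
```

```text
12.775 q [ 0.623 -0.61   2.303 -0.466  1.027 -2.247] [0.44550642 0.20960867 0.19054542] tilt err 0.3178991437430619
angle [-0.00466639 -0.00401897  1.56580754]
delta [-0.0006 -0.0028  0.1261] [ 0.0055 -0.0004 -0.    ] rows>= 3.0
```

Request:
move_arm:
  deltas: [-0.0006, -0.0028, 0.02, 0.005, 0, 0, 1, -0.0006, -0.0028, 0.05, 0.005, 0, 0, 1, -0.0006, -0.0028, 0.08, 0.005, 0, 0, 1, -0.0006, -0.0028, 0.105, 0.005, 0, 0, 1, -0.0006, -0.0028, 0.123, 0.005, 0, 0, 1, -0.0006, -0.0028, 0.123, 0.005, 0, 0, 1, -0.0006, -0.0028, 0.123, 0.005, 0, 0, 1]

```text
t: 13.65
tool_pos: [0.5168, 0.2021, 0.0909]
orientation: [-1.779, 1.989, -0.63]
force: [0.9, 0.3, 0.3]
opening: 0.0927
gripper_force: 0.0
```

```bash
cat > st.py <<'E'
from h import *
np.set_printoptions(precision=4,suppress=True)
s=robot.read_state();p,R=tool();k=np.array([.5145,.202,.095])
print(s["t"],"q6",s["q"][5],"op",s["opening"],"F tool",R.T@s["force"],"tau about axis",R[:,2]@s["wrist_torque"],"grip",s["gripper_force"])
a=Ro.from_matrix(kn().T@R).as_rotvec(); print("tilt",np.degrees(np.arccos(-R[:,2]@N)),"pos err tool",R.T@(k-.008*N-p),"ang",a)
E
python3 st.py
```

```text
13.65 q6 -2.195221907909325 op 0.0927475944655694 F tool [-0.3603 -0.8758  0.2933] tau about axis 0.10592930486848544 grip 0.0
tilt 0.03502697150436893 pos err tool [ 0.0004 -0.0005  0.0033] ang [-0.0005 -0.0004  1.564 ]
```

Request:
move_arm:
  deltas: [0, 0, 0, 0, 0, 0, 0.3, 0, 0, 0, 0, 0, 0, 0.3, 0, 0, 0, 0, 0, 0, 0.3, 0, 0, 0, 0, 0, 0, 0.3, 0, 0, 0, 0, 0, 0, 0.3]
  squeeze: 45

```text
t: 14.28
tool_pos: [0.5172, 0.2022, 0.0909]
orientation: [-1.779, 1.987, -0.631]
force: [9.5, -4.3, 2.3]
opening: 0.048
gripper_force: 16.8
```

```bash
python3 st.py
```

```text
14.275 q6 -2.195117672065646 op 0.04799912680663372 F tool [ 3.2571 -9.4342  3.8255] tau about axis 0.15057438950705776 grip 16.786212623119354
tilt 0.03427867844607806 pos err tool [ 0.0006 -0.0001  0.0031] ang [0.0007 0.     1.5632]
```

Request:
move_arm:
  deltas: [0, 0, 0, 0, 0, 0, 0, 0, 0, 0, 0, 0, 0, 0, 0, 0, 0, 0, 0, 0.13, 0, 0, 0, 0, 0, 0, 0.26, 0, 0, 0, 0, 0, 0, 0.39, 0, 0, 0, 0, 0, 0, 0.52, 0, 0, 0, 0, 0, 0, 0.65, 0, 0, 0, 0, 0, 0, 0.78, 0, 0, 0, 0, 0, 0, 0.91, 0, 0, 0, 0, 0, 0, 1.04, 0, 0, 0, 0, 0, 0, 1.17, 0, 0, 0, 0, 0, 0, 1.3, 0]
  squeeze: 45

```text
t: 15.78
tool_pos: [0.518, 0.2014, 0.0916]
orientation: [-0.197, 2.529, -0.157]
force: [8.9, -7.2, 1.4]
opening: 0.0476
gripper_force: 45.0
```

```bash
cat >> st.py <<'E'
import sys
if len(sys.argv)>1:
    im,w=cam("top");save(sys.argv[1],im);b=(w-CO)@CR
    m=(b[...,2]>.043)&(b[...,2]<.05)&(abs(b[...,0])<.03)&(b[...,1]<-.02)&(b[...,1]>-.14)
    y=b[m][:,1]*1000; print("46mm tops y",np.histogram(y,bins=np.arange(-136,-19,4)))
E
python3 st.py t2
```

```text
15.775 q6 -0.8910523584860154 op 0.047594643005760176 F tool [-6.7595 -8.2266  4.4389] tau about axis -0.15445598239296848 grip 44.97293472290039
tilt 0.11217537298939242 pos err tool [0.0009 0.0004 0.0031] ang [0.0023 0.0017 2.8674]
46mm tops y (array([ 0,  4, 29, 27, 25, 29,  4,  0,  0,  0,  0,  0,  0,  0,  0,  0,  0,
        0,  0, 20, 27, 29, 17,  0,  6, 19, 12,  0,  0]), array([-136, -132, -128, -124, -120, -116, -112, -108, -104, -100,  -96,
        -92,  -88,  -84,  -80,  -76,  -72,  -68,  -64,  -60,  -56,  -52,
        -48,  -44,  -40,  -36,  -32,  -28,  -24,  -20]))
```

Request:
move_arm:
  deltas: [0, 0, 0, 0, 0, 0.12, 0, 0, 0, 0, 0, 0, 0.24, 0, 0, 0, 0, 0, 0, 0.36, 0, 0, 0, 0, 0, 0, 0.48, 0, 0, 0, 0, 0, 0, 0.6, 0, 0, 0, 0, 0, 0, 0.7, 0]

```text
t: 16.58
tool_pos: [0.518, 0.2008, 0.0915]
orientation: [0.68, 2.44, 0.12]
force: [7.4, -10.8, 4.6]
opening: 0.0476
gripper_force: 45.0
```

```bash
python3 st.py
```

```text
16.575 q6 -0.19173959957859765 op 0.04761894810797115 F tool [-12.9635  -4.9746   1.2086] tau about axis -0.20737699250231822 grip 44.97472286224365
tilt 0.15481581527498406 pos err tool [0.0012 0.0004 0.0031] ang [-0.0027 -0.0026 -2.7165]
```

Request:
move_arm:
  deltas: [0, 0, 0, 0, 0, 0.08, 0, 0, 0, 0, 0, 0, 0.15, 0]

```text
t: 16.82
tool_pos: [0.5179, 0.2007, 0.0915]
orientation: [0.862, 2.388, 0.178]
force: [6.1, -11.1, 4.8]
opening: 0.0473
gripper_force: 45.0
```

```bash
python3 st.py
```

```text
16.825 q6 -0.04285043524032501 op 0.04731797483600263 F tool [-12.9535  -3.8612   0.2791] tau about axis -0.21889305481258825 grip 44.976484179496765
tilt 0.16216024256644235 pos err tool [0.0013 0.0003 0.0031] ang [-0.0027 -0.0026 -2.5676]
```

Request:
move_arm:
  deltas: [0, 0, 0, 0, 0, 0.08, 0, 0, 0, 0, 0, 0, 0.15, 0]

```text
t: 17.08
tool_pos: [0.5178, 0.2005, 0.0915]
orientation: [1.042, 2.324, 0.237]
force: [5.7, -11.3, 5.8]
opening: 0.0474
gripper_force: 45.0
```

```bash
python3 st.py
```

```text
17.075 q6 0.10714297831971549 op 0.04743618115804116 F tool [-13.7813  -1.9413  -0.7421] tau about axis -0.16288508891141712 grip 44.976884722709656
tilt 0.1718389098831904 pos err tool [0.0013 0.0002 0.0031] ang [-0.0027 -0.0027 -2.4176]
```

Request:
move_arm:
  deltas: [0, 0, 0, 0, 0, 0.08, 0, 0, 0, 0, 0, 0, 0.15, 0]

```text
t: 17.32
tool_pos: [0.5178, 0.2005, 0.0914]
orientation: [1.217, 2.248, 0.294]
force: [4.6, -11.7, 5.9]
opening: 0.0475
gripper_force: 45.0
```

```bash
python3 st.py t3
```

```text
17.325 q6 0.25706557680638853 op 0.047519318808164825 F tool [-13.8325  -0.7336  -1.3971] tau about axis -0.29133245819875175 grip 44.97729241847992
tilt 0.1798984492247738 pos err tool [0.0014 0.0001 0.0031] ang [-0.0028 -0.0027 -2.2678]
46mm tops y (array([ 0,  2, 27, 21, 25, 27,  1,  0,  0,  0,  0,  0,  0,  0,  0,  0,  0,
       18, 29, 27, 23,  0, 11, 25,  3,  0,  0,  0,  0]), array([-136, -132, -128, -124, -120, -116, -112, -108, -104, -100,  -96,
        -92,  -88,  -84,  -80,  -76,  -72,  -68,  -64,  -60,  -56,  -52,
        -48,  -44,  -40,  -36,  -32,  -28,  -24,  -20]))
```

Request:
move_arm:
  deltas: [0, 0, 0, 0, 0, 0.1, 0]

```text
t: 17.5
tool_pos: [0.5177, 0.2004, 0.0914]
orientation: [1.332, 2.191, 0.332]
force: [3.8, -12.1, 7.1]
opening: 0.0473
gripper_force: 45.0
```

```bash
python3 st.py|head -1
```

```text
17.5 q6 0.35663460256325263 op 0.04726619615504215 F tool [-14.3115   0.3845  -2.7548] tau about axis -0.25783290616856713 grip 44.976845383644104
```

Request:
move_arm:
  deltas: [0, 0, 0, 0, 0, 0.1, 0]

```text
t: 17.62
tool_pos: [0.5177, 0.2003, 0.0913]
orientation: [1.445, 2.128, 0.37]
force: [4.6, -12.2, 7.5]
opening: 0.0473
gripper_force: 45.0
```

```bash
python3 st.py|head -1
```

```text
17.625 q6 0.4577886124128936 op 0.047262106933825446 F tool [-14.5364   2.541   -2.6485] tau about axis -0.32911369519610173 grip 44.977219104766846
```

Request:
move_arm:
  deltas: [0, 0, 0, 0, 0, 0.1, 0]

```text
t: 17.75
tool_pos: [0.5176, 0.2002, 0.0912]
orientation: [1.556, 2.061, 0.407]
force: [2.7, -13.0, 7.9]
opening: 0.0471
gripper_force: 45.0
```

```bash
python3 st.py|head -1
```

```text
17.75 q6 0.5577553266769605 op 0.04709937839449731 F tool [-14.6848   2.5011  -4.0374] tau about axis -0.38743062137268197 grip 44.97742831707001
```

Request:
move_arm:
  deltas: [0, 0, 0, 0, 0, 0.1, 0]

```text
t: 17.88
tool_pos: [0.5175, 0.2002, 0.0912]
orientation: [1.664, 1.988, 0.443]
force: [1.9, -13.3, 7.6]
opening: 0.0472
gripper_force: 45.0
```

```bash
python3 st.py|head -1
```

```text
17.875 q6 0.6577791543163934 op 0.04724066868184454 F tool [-14.5479   3.0817  -4.211 ] tau about axis -0.4019909319699454 grip 44.977789521217346
```

Request:
move_arm:
  deltas: [0, 0, 0, 0, 0, 0.1, 0]

```text
t: 18.0
tool_pos: [0.5175, 0.2001, 0.0911]
orientation: [1.769, 1.911, 0.479]
force: [1.5, -13.9, 8.2]
opening: 0.0474
gripper_force: 45.0
```

```bash
python3 st.py|head -1
```

```text
18.0 q6 0.7576950928761208 op 0.04738297284970169 F tool [-14.7844   4.4959  -4.9056] tau about axis -0.4270105163573605 grip 44.97802019119263
```

Request:
move_arm:
  deltas: [0, 0, 0, 0, 0, 0.1, 0]

```text
t: 18.12
tool_pos: [0.5174, 0.2001, 0.0911]
orientation: [1.871, 1.829, 0.514]
force: [0.1, -13.1, 7.9]
opening: 0.0474
gripper_force: 45.0
```

```bash
python3 st.py t4
```

```text
18.125 q6 0.8576519831179519 op 0.04741251324460616 F tool [-13.5511   4.5972  -5.5063] tau about axis -0.47792169114577326 grip 44.97864603996277
tilt 0.22509704810201947 pos err tool [ 0.0016 -0.0001  0.003 ] ang [-0.0032 -0.003  -1.6675]
46mm tops y (array([ 0,  4, 26, 24, 28, 26,  2,  0,  0,  0,  0,  0,  0,  0,  0,  0,  0,
       15, 30, 27, 20, 11, 22,  5,  0,  0,  0,  0,  0]), array([-136, -132, -128, -124, -120, -116, -112, -108, -104, -100,  -96,
        -92,  -88,  -84,  -80,  -76,  -72,  -68,  -64,  -60,  -56,  -52,
        -48,  -44,  -40,  -36,  -32,  -28,  -24,  -20]))
```

Request:
move_arm:
  deltas: [0, 0, 0, 0, 0, 0.08, 0]

```text
t: 18.3
tool_pos: [0.5173, 0.2001, 0.091]
orientation: [1.949, 1.761, 0.541]
force: [0.8, -13.8, 9.4]
opening: 0.0477
gripper_force: 45.0
```

```bash
python3 st.py|head -1
```

```text
18.3 q6 0.936150953442277 op 0.04773188972597347 F tool [-13.7718   7.0877  -6.2401] tau about axis -0.4629147216942991 grip 44.97938275337219
```

Request:
move_arm:
  deltas: [0, 0, 0, 0, 0, 0.08, 0]

```text
t: 18.42
tool_pos: [0.5172, 0.2001, 0.091]
orientation: [2.027, 1.688, 0.568]
force: [-1.1, -13.1, 9.6]
opening: 0.0475
gripper_force: 45.0
```

```bash
python3 st.py|head -1
```

```text
18.425 q6 1.0170021476583198 op 0.04749069824742985 F tool [-12.7468   6.6908  -7.595 ] tau about axis -0.4074633151845304 grip 44.98025357723236
```

Request:
move_arm:
  deltas: [0, 0, 0, 0, 0, 0.08, 0]

```text
t: 18.55
tool_pos: [0.5172, 0.2002, 0.0909]
orientation: [2.103, 1.613, 0.595]
force: [-0.9, -12.1, 9.6]
opening: 0.0471
gripper_force: 45.0
```

```bash
python3 st.py|head -1
```

```text
18.55 q6 1.097236875090475 op 0.047054343492758686 F tool [-11.2211   7.6107  -7.5223] tau about axis -0.26004729876534177 grip 44.97964382171631
```

Request:
move_arm:
  deltas: [0, 0, 0, 0, 0, 0.08, 0]

```text
t: 18.68
tool_pos: [0.5171, 0.2002, 0.0909]
orientation: [2.176, 1.535, 0.62]
force: [-1.1, -12.3, 8.7]
opening: 0.0475
gripper_force: 45.0
```

```bash
python3 st.py|head -1
```

```text
18.675 q6 1.1771949328433085 op 0.04750707490022213 F tool [-10.9416   7.9121  -6.9156] tau about axis -0.24476979294139573 grip 44.98053967952728
```

Request:
move_arm:
  deltas: [0, 0, 0, 0, 0, 0.08, 0]

```text
t: 18.8
tool_pos: [0.5171, 0.2002, 0.0908]
orientation: [2.246, 1.453, 0.645]
force: [-1.3, -11.5, 9.6]
opening: 0.0477
gripper_force: 45.0
```

```bash
python3 st.py|head -1
```

```text
18.8 q6 1.2572044300599732 op 0.0476663089574639 F tool [-9.4604  8.7727 -7.8081] tau about axis -0.24839430972444237 grip 44.9806934595108
```

Request:
move_arm:
  deltas: [0, 0, 0, 0, 0, 0.08, 0]

```text
t: 18.92
tool_pos: [0.517, 0.2002, 0.0908]
orientation: [2.314, 1.369, 0.67]
force: [-2.2, -11.5, 9.5]
opening: 0.0475
gripper_force: 45.0
```

```bash
python3 st.py|head -1
```

```text
18.925 q6 1.3372889060563795 op 0.047454561741111144 F tool [-9.0754  8.798  -8.199 ] tau about axis -0.24756759368257283 grip 44.9809455871582
```

Request:
move_arm:
  deltas: [0, 0, 0, 0, 0, 0.08, 0, 0, 0, 0, 0, 0, 0.16, 0]

```text
t: 19.18
tool_pos: [0.5169, 0.2001, 0.0907]
orientation: [2.442, 1.193, 0.716]
force: [-4.5, -12.8, 10.5]
opening: 0.0473
gripper_force: 45.0
```

```bash
python3 st.py|head -1
```

```text
19.175 q6 1.4970197854035663 op 0.04733065543300749 F tool [ -9.5327   9.9684 -10.2549] tau about axis -0.5206753886893574 grip 44.983967542648315
```

Request:
move_arm:
  deltas: [0, 0, 0, 0, 0, 0.1, 0]

```text
t: 19.3
tool_pos: [0.5168, 0.2002, 0.0906]
orientation: [2.517, 1.077, 0.744]
force: [-3.3, -10.2, 9.4]
opening: 0.0474
gripper_force: 45.0
```

```bash
python3 st.py|head -1
```

```text
19.3 q6 1.5974307079504186 op 0.04741880064805906 F tool [-6.227   9.2602 -8.8486] tau about axis -0.2346644191415719 grip 44.98096704483032
```

Request:
move_arm:
  deltas: [0, 0, 0, 0, 0, 0.1, 0]

```text
t: 19.42
tool_pos: [0.5168, 0.2003, 0.0906]
orientation: [2.587, 0.956, 0.771]
force: [-3.4, -10.8, 10.2]
opening: 0.0474
gripper_force: 45.0
```

```bash
python3 st.py|head -1
```

```text
19.425 q6 1.6979050537359288 op 0.04735517648571781 F tool [-5.4702 10.547  -9.5234] tau about axis -0.23406228416986016 grip 44.982465505599976
```

Request:
move_arm:
  deltas: [0, 0, 0, 0, 0, 0.1, 0]

```text
t: 19.55
tool_pos: [0.5167, 0.2004, 0.0905]
orientation: [2.652, 0.832, 0.796]
force: [-4.1, -9.6, 10.2]
opening: 0.0477
gripper_force: 45.0
```

```bash
python3 st.py|head -1
```

```text
19.55 q6 1.7979288885188518 op 0.04766960520858215 F tool [-4.1244  9.733  -9.9873] tau about axis -0.2470897813296194 grip 44.98253345489502
```

Request:
move_arm:
  deltas: [0, 0, 0, 0, 0, 0.1, 0]

```text
t: 19.68
tool_pos: [0.5166, 0.2004, 0.0905]
orientation: [2.712, 0.704, 0.819]
force: [-4.4, -9.7, 10.7]
opening: 0.0476
gripper_force: 45.0
```

```bash
python3 st.py|head -1
```

```text
19.675 q6 1.8979028821651986 op 0.04758562810229854 F tool [ -3.1585  10.2976 -10.5221] tau about axis -0.2272911034397591 grip 44.98261749744415
```

Request:
move_arm:
  deltas: [0, 0, 0, 0, 0, 0.1, 0, 0, 0, 0, 0, 0, 0.13, 0]

```text
t: 19.92
tool_pos: [0.5165, 0.2004, 0.0904]
orientation: [2.781, 0.534, 0.847]
force: [-5.7, -10.4, 10.0]
opening: 0.0476
gripper_force: 45.0
```

```bash
python3 st.py|head -1
```

```text
19.925 q6 2.0265213920430085 op 0.047626081478799036 F tool [ -3.4313  10.6745 -10.7244] tau about axis -0.40054663425248227 grip 44.98766005039215
```

Request:
move_arm:
  deltas: [0, 0, 0, 0, 0, 0.1, 0, 0, 0, 0, 0, 0, 0.17, 0]

```text
t: 20.18
tool_pos: [0.5165, 0.2007, 0.0903]
orientation: [2.858, 0.299, 0.881]
force: [-5.3, -8.4, 9.7]
opening: 0.0472
gripper_force: 45.0
```

```bash
python3 st.py t5
```

```text
20.175 q6 2.19738637874522 op 0.04721724598066409 F tool [ -0.9753   9.1848 -10.4107] tau about axis -0.1614864545385906 grip 44.98486340045929
tilt 0.19728135849566877 pos err tool [ 0.0013 -0.0007  0.003 ] ang [-0.0029 -0.0019 -0.3276]
46mm tops y (array([ 0,  1, 26, 24, 29, 29,  3,  0,  0,  0,  0,  0,  0,  0,  0,  0,  0,
       16, 25, 27, 23, 16, 16,  0,  0,  0,  0,  0,  0]), array([-136, -132, -128, -124, -120, -116, -112, -108, -104, -100,  -96,
        -92,  -88,  -84,  -80,  -76,  -72,  -68,  -64,  -60,  -56,  -52,
        -48,  -44,  -40,  -36,  -32,  -28,  -24,  -20]))
```

Third click passed. Next I open, retreat along the axis and check.

Request:
move_arm:
  deltas: [0, 0, 0, 0, 0, 0, 0.9, 0, 0, 0, 0, 0, 0, 0.9, 0, 0, 0, 0, 0, 0, 0.9, 0, 0, 0, 0, 0, 0, 0.9, 0, 0, -0.03, 0, 0, 0, 0.9, 0, 0, -0.07, 0, 0, 0, 0.9, 0, 0, -0.11, 0, 0, 0, 0.9, 0, 0, -0.12, 0, 0, 0, 0.9, 0, 0, -0.12, 0, 0, 0, 0.9]

```text
t: 21.35
tool_pos: [0.4487, 0.2106, 0.189]
orientation: [2.86, 0.305, 0.885]
force: [0.6, -0.0, -0.9]
opening: 0.0838
gripper_force: 0.0
```

Run:
```python
from h import *
s=robot.read_state();print(s["t"],s["opening"],s["force"])
im,w=cam("wrist");save("fin",im)
for a,n in ((w,"wrist"),(cam("top")[1],"top")):
  a=(a-CO)@CR
  for lo,hi in((.055,.068),(.08,.095)):
    m=(a[...,2]>lo)&(a[...,2]<hi)&(abs(a[...,0])<.07)&(a[...,1]<-.05)&(a[...,1]>-.14)
    if m.sum()>5: print(n,a[m][:,2].mean(),cv2.minAreaRect((a[m][:,:2]*1000).astype(np.float32)))
```

```text
21.35 0.08384135961599816 [ 0.55589222 -0.02357094 -0.94434577]
wrist 0.0611003980809047 ((-3.8527450561523438, -89.3279037475586), (90.65211486816406, 43.590492248535156), 1.3966963291168213)
wrist 0.08613877840299668 ((-3.8540515899658203, -90.34675598144531), (18.99838638305664, 70.07442474365234), 89.63864135742188)
top 0.06087341223166758 ((-1.580047607421875, -88.93269348144531), (43.73764419555664, 89.74434661865234), 89.84424591064453)
top 0.08673673497629936 ((-1.8744430541992188, -88.92984771728516), (17.9327449798584, 69.78240203857422), 89.96353912353516)
```

View pics/fin.png

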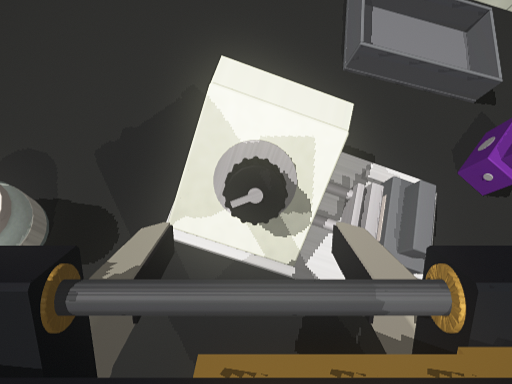

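The cassette is clamped and square, at (345-440, 160-250). The knob mark points lower-left at (232,207). I'll check the knob's true rotation against the jaw carriage travel to confirm the slip.

Run:
```python
from h import *
np.set_printoptions(precision=2,suppress=True)
i1,w1=cam("top")
for n,w in(("start",np.load("top_w.npy")),("end",w1)):
  b=(w-CO)@CR; m=(b[...,2]>.043)&(b[...,2]<.05)&(abs(b[...,0])<.03)&(b[...,1]<-.01)&(b[...,1]>-.075)
  y=np.sort(b[m][:,1]*1000); g=np.where(np.diff(y)>1.2)[0]; print(n,y[0],y[-1],"gaps",[(y[i],y[i+1]) for i in g], b[m][:,0].min(),b[m][:,0].max())
  print(np.histogram(y,bins=np.arange(-74,-9,2))[0])
# mark angle in both wrist pictures
for f,a,c in(("k1",0,(253,188)),("fin",-18.8,(257,193))):
  g=cv2.cvtColor(cv2.imread(f"pics/{f}.png"),6).astype(int)
  v,u=np.mgrid[:384,:512]; r=np.hypot(u-c[0],v-c[1]); m=(g>110)&(r<27)
  P=np.c_[u[m],v[m]].astype(float); mu=P.mean(0); d=np.linalg.svd(P-mu,full_matrices=False)[2][0]
  pr=(P-mu)@d; d=d*np.sign(pr.max()+pr.min()); an=np.degrees(np.arctan2(d[1],d[0])); print(f,m.sum(),mu,"img",an,"fixed",an+a)
```

```text
start -49.19758259051145 -19.834155988160507 gaps [(np.float64(-35.32446172935665), np.float64(-27.251265269150483))] -0.029718509812166644 0.029726548798064023
[ 0  0  0  0  0  0  0  0  0  0  0  0  8 15 15 14 13 12 13  5  0  0  0  6
  8  9 12  1  0  0  0  0]
end -66.84500342838706 -38.52234244695412 gaps [(np.float64(-53.05857334769395), np.float64(-45.99381488206956))] -0.029560466371817848 0.029742752193589704
[ 0  0  0  4 11 13 17 13 12 16  7  0  0  0 11 12  9  9  0  0  0  0  0  0
  0  0  0  0  0  0  0  0]
k1 307 [254.83 183.61] img -72.06349724325669 fixed -72.06349724325669
fin 312 [249.21 197.37] img 159.1876790386945 fixed 140.3876790386945
```

Run:
```python
from h import *
im,w=cam("top");save("t6",im)
print(robot.read_state()["t"])
C=[cv2.resize(cv2.imread(f"pics/{n}.png")[188:250,225:285],(380,295),interpolation=cv2.INTER_CUBIC) for n in("top","t3","t5","t6")]
cv2.imwrite("pics/cmp.png",np.vstack([np.hstack(C[:2]),np.hstack(C[2:])]))
```

```text
21.55
```

View pics/cmp.png

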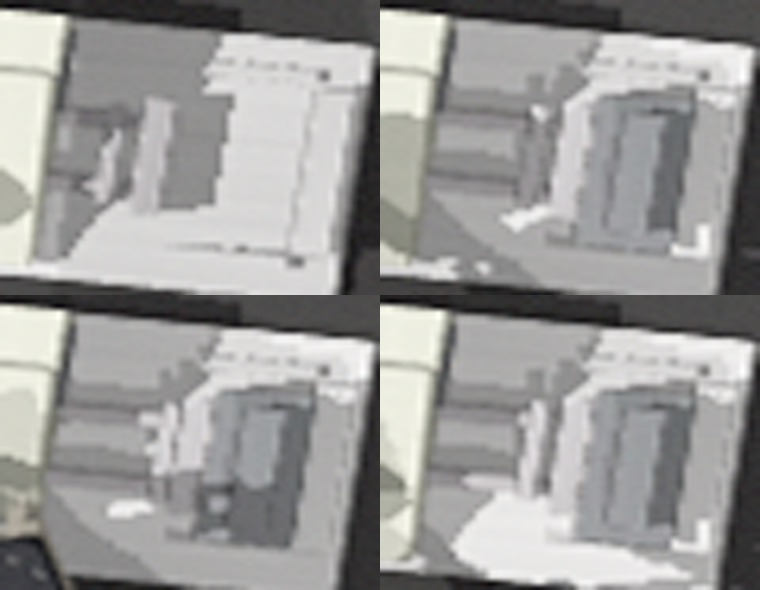

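The composite shows that the carriage, tight against the jaw before release (bottom left, col ~165), has backed off to about its uncompressed spacing (bottom right). From mark and carriage, the ratchet slipped about 1.4 rad, but knob and screw sprang back about 0.65 rad on release, so the jaw may be loose. I'll regrip, wind part of it back without a new click and release gradually.

Request:
move_arm:
  deltas: [0, 0, 0, 0, 0, -0.18, 1, 0, 0, 0, 0, 0, -0.36, 1, 0, 0, 0, 0, 0, -0.5, 1, 0, 0, 0.03, 0, 0, -0.5, 1, 0, 0, 0.07, 0, 0, -0.5, 1, 0, 0, 0.1, 0, 0, -0.5, 1, 0, 0, 0.118, 0, 0, -0.5, 1, 0, 0, 0.118, 0, 0, -0.5, 1, 0, 0, 0.118, 0, 0, -0.5, 1]

```text
t: 22.68
tool_pos: [0.5154, 0.202, 0.0917]
orientation: [2.588, 0.962, 0.772]
force: [0.2, 0.1, -0.2]
opening: 0.093
gripper_force: 0.0
```

```bash
cat > car.py <<'E'
from h import *
w=cam("top")[1]; b=(w-CO)@CR
m=(b[...,2]>.043)&(b[...,2]<.05)&(abs(b[...,0])<.03)&(b[...,1]<-.01)&(b[...,1]>-.075)
y=np.sort(b[m][:,1]*1000); g=np.argmax(np.diff(y)); print("jaw",y[0].round(1),y[g].round(1),"carriage",y[g+1].round(1),y[-1].round(1),"gap",(y[g+1]-y[g]).round(2))
E
python3 car.py; python3 st.py
```

```text
jaw -66.9 -53.0 carriage -46.3 -38.5 gap 6.73
22.725 q6 1.693040124404906 op 0.09315232298061855 F tool [-0.8006  0.7772  0.0884] tau about axis -0.013698998082925766 grip 0.0
tilt 0.033613933703099154 pos err tool [0.0001 0.0008 0.0052] ang [ 0.0003 -0.0005 -0.8297]
```

Request:
move_arm:
  deltas: [0, 0, 0, 0, 0, 0, 0, 0, 0, 0, 0, 0, 0, 0, 0, 0, 0, 0, 0, 0, 0, 0, 0, 0, 0, 0, 0, 0, 0, 0, 0, 0, 0, 0, 0, 0, 0, 0, 0, 0, 0, 0, 0, 0, 0, 0, 0, 0, 0, 0, 0, 0, 0, 0, 0.1, 0, 0, 0, 0, 0, 0, 0.2, 0, 0, 0, 0, 0, 0, 0.2, 0]
  squeeze: 40

```text
t: 23.98
tool_pos: [0.5162, 0.2015, 0.0927]
orientation: [2.712, 0.707, 0.823]
force: [-1.2, -5.6, 4.4]
opening: 0.0477
gripper_force: 40.0
```

```bash
python3 car.py; python3 st.py
```

```text
jaw -66.8 -53.0 carriage -47.4 -39.6 gap 5.7
24.025 q6 1.8937135248352979 op 0.047537733105026125 F tool [-0.2991  6.9664 -3.3105] tau about axis 0.013061949883156834 grip 39.97402489185333
tilt 0.08310976413984496 pos err tool [ 0.0002 -0.0003  0.0051] ang [-0.0015 -0.0002 -0.6293]
```

Request:
move_arm:
  deltas: [0, 0, 0, 0, 0, 0.1, 0, 0, 0, 0, 0, 0, 0.15, 0, 0, 0, 0, 0, 0, 0.15, 0]

```text
t: 24.4
tool_pos: [0.5162, 0.2014, 0.0927]
orientation: [2.791, 0.509, 0.855]
force: [0.7, -6.1, 3.9]
opening: 0.0475
gripper_force: 40.0
```

```bash
python3 car.py; python3 st.py
```

```text
jaw -66.9 -53.1 carriage -47.1 -39.6 gap 5.99
24.45 q6 2.0435087760081445 op 0.04771734381693408 F tool [ 0.7924  7.0898 -2.7958] tau about axis 0.02676522742070904 grip 39.97091889381409
tilt 0.08108081358220666 pos err tool [ 0.     -0.0004  0.0051] ang [-0.0014  0.     -0.4795]
```

Request:
move_arm:
  deltas: [0, 0, 0, 0, 0, 0.05, 0, 0, 0, 0, 0, 0, 0.1, 0]

```text
t: 24.7
tool_pos: [0.5162, 0.2014, 0.0927]
orientation: [2.837, 0.371, 0.875]
force: [0.9, -5.4, 5.3]
opening: 0.0474
gripper_force: 40.0
```

```bash
python3 st.py;python3 car.py; python3 st.py|head -1
```

```text
24.7 q6 2.144631325393924 op 0.04742987234830236 F tool [ 2.0527  6.5256 -3.4347] tau about axis -0.23908158863874632 grip 39.96735692024231
tilt 0.09289023643929864 pos err tool [-0.     -0.0004  0.0051] ang [-0.0016  0.0002 -0.3786]
jaw -66.8 -53.0 carriage -47.4 -40.0 gap 5.63
24.75 q6 2.1473222166972366 op 0.04727173872335271 F tool [ 0.7768  6.7864 -3.4498] tau about axis -0.09118658422067268 grip 39.96765196323395
```

Request:
move_arm:
  deltas: [0, 0, 0, 0, 0, 0.02, 0, 0, 0, 0, 0, 0, 0.04, 0, 0, 0, 0, 0, 0, 0.06, 0, 0, 0, 0, 0, 0, 0.08, 0, 0, 0, 0, 0, 0, 0.1, 0]

```text
t: 25.38
tool_pos: [0.5163, 0.2014, 0.0928]
orientation: [2.877, 0.232, 0.893]
force: [0.9, -6.4, 3.8]
opening: 0.048
gripper_force: 40.0
```

```bash
python3 st.py|head -1;python3 car.py; python3 st.py|head -1
```

```text
25.375 q6 2.243592630674877 op 0.048049602443838296 F tool [ 1.7157  6.9458 -2.1513] tau about axis -0.28679461044445714 grip 39.96685266494751
jaw -66.9 -53.0 carriage -48.5 -40.7 gap 4.57
25.425 q6 2.2447198121634218 op 0.047576991987615 F tool [ 1.2233  7.2736 -2.9376] tau about axis -0.2520831881025117 grip 39.966856241226196
```

Compression is now about 3.5 mm with no new click, so I release gradually.

Request:
move_arm:
  deltas: [0, 0, 0, 0, 0, 0, 0, 0, 0, 0, 0, 0, 0, 0]
  squeeze: 15

```text
t: 25.68
tool_pos: [0.5164, 0.2013, 0.0927]
orientation: [2.877, 0.233, 0.892]
force: [4.8, -7.1, 1.4]
opening: 0.0479
gripper_force: 15.0
```

Request:
move_arm:
  deltas: [0, 0, 0, 0, 0, 0, 0, 0, 0, 0, 0, 0, 0, 0]
  squeeze: 7

```text
t: 25.92
tool_pos: [0.5163, 0.2013, 0.0927]
orientation: [2.877, 0.233, 0.892]
force: [3.9, -6.0, 1.5]
opening: 0.0479
gripper_force: 7.0
```

Request:
move_arm:
  deltas: [0, 0, 0, 0, 0, 0, 0, 0, 0, 0, 0, 0, 0, 0]
  squeeze: 3

```text
t: 26.18
tool_pos: [0.5163, 0.2014, 0.0927]
orientation: [2.877, 0.233, 0.893]
force: [3.4, -6.0, 2.1]
opening: 0.0484
gripper_force: 3.0
```

```bash
python3 st.py|head -1;python3 car.py
```

```text
26.175 q6 2.243266666061097 op 0.04840867694751615 F tool [2.8859 6.5656 0.6533] tau about axis -0.04043901737163446 grip 2.9992809891700745
jaw -66.8 -53.1 carriage -48.5 -40.6 gap 4.6
```

Request:
move_arm:
  deltas: [0, 0, 0, 0, 0, 0, 0.9, 0, 0, 0, 0, 0, 0, 0.9, 0, 0, 0, 0, 0, 0, 0.9, 0, 0, 0, 0, 0, 0, 0.9]

```text
t: 26.72
tool_pos: [0.5154, 0.2023, 0.0918]
orientation: [2.879, 0.234, 0.891]
force: [0.2, 0.2, 0.2]
opening: 0.0815
gripper_force: 0.0
```

```bash
python3 st.py|head -1;python3 car.py
```

```text
26.725 q6 2.243311528719948 op 0.08151644159677827 F tool [ 0.3151 -0.1667 -0.0281] tau about axis 0.028951053122283493 grip 0.0
jaw -66.8 -53.1 carriage -48.1 -40.3 gap 4.95
```

Now it stays tight, the gap 3 mm below free. I retreat and verify the slip from the mark.

Request:
move_arm:
  deltas: [0, 0, -0.03, 0, 0, 0, 1, 0, 0, -0.07, 0, 0, 0, 1, 0, 0, -0.11, 0, 0, 0, 1, 0, 0, -0.12, 0, 0, 0, 1, 0, 0, -0.12, 0, 0, 0, 1]

```text
t: 27.4
tool_pos: [0.4475, 0.2107, 0.1906]
orientation: [2.879, 0.234, 0.894]
force: [-0.4, -0.1, -0.1]
opening: 0.0931
gripper_force: 0.0
```

```bash
python3 car.py
python3 - <<'E'
from h import *
p,R=tool(); im,w=cam("wrist"); save("fin2",im)
a=np.degrees(Ro.from_matrix(kn().T@R).as_rotvec()[2])
for f,a,c in(("k1",0,(253,188)),("fin",-18.8,(257,193)),("fin2",a,(257,193))):
  g=cv2.cvtColor(cv2.imread(f"pics/{f}.png"),6).astype(int)
  v,u=np.mgrid[:384,:512]; r=np.hypot(u-c[0],v-c[1]); m=(g>110)&(r<27)
  P=np.c_[u[m],v[m]].astype(float); mu=P.mean(0); d=np.linalg.svd(P-mu,full_matrices=False)[2][0]
  pr=(P-mu)@d; d=d*np.sign(pr.max()+pr.min()); an=np.degrees(np.arctan2(d[1],d[0])); t=an+a; print(f,m.sum(),"fixed",t,"turned rad",np.radians((t+72.06)%360))
b=(w-CO)@CR
for lo,hi in((.055,.068),(.08,.095)):
  m=(b[...,2]>lo)&(b[...,2]<hi)&(abs(b[...,0])<.07)&(b[...,1]<-.05)&(b[...,1]>-.14)
  print(cv2.minAreaRect((b[m][:,:2]*1000).astype(np.float32)))
E
```

```text
jaw -66.8 -53.0 carriage -48.1 -40.6 gap 4.92
k1 307 fixed -72.06349724325669 turned rad 6.283124268770014
fin 312 fixed 140.3876790386945 turned rad 3.7079114874453607
fin2 303 fixed -192.05100512360715 turned rad 4.188947194995256
((-3.935863494873047, -90.39273834228516), (89.66619110107422, 44.95571517944336), 0.01961486227810383)
((-3.830120086669922, -90.310302734375), (19.238245010375977, 70.15787506103516), 89.60393524169922)
```

View pics/fin2.png

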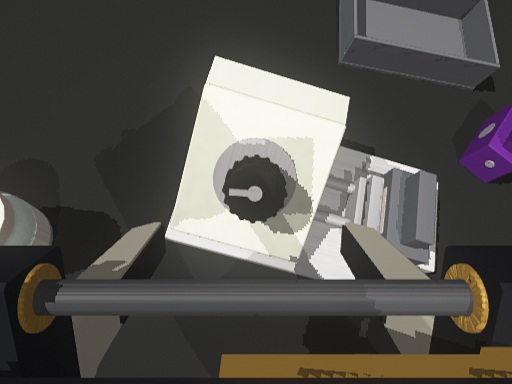

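The mark now points left (232,191). The knob has turned 4.19 rad and the screw about 2.6, so the slip is about 1.57 rad, three clicks. The cassette is square at the seat, so I hand in.

```bash
python3 -c "
from h import *
print(robot.close_job())"
```

```text
the job is handed in; nothing more can be done
None
```

The cassette is clamped upright and square against the fence, and the job is handed in. By my camera measurements the ratchet slipped about 1.6 rad (three clicks). The knob sprang back on the first release, so I gripped it again and retightened the jaw with no further click. I did not check the bottle, jar and tray positions again afterwards, but no move went near them; the verdict was not shown.

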